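# Re-arm the rolling-resistance track

## Robot

A 6-joint arm with a two-finger parallel gripper is mounted at the origin on a cart in front of the work surface, level with it; the furniture and walls round the work are solid. World frame = base frame: x ahead of the robot, y to its left, z up, the work surface at z = 0. Lengths are in m, angles in degrees, forces in N, time in s.
With the tool pointing down it reaches from about 0.4 to 0.825 m from the base axis. Payload 7 kg.
Tool frame: the origin (TCP) lies at the very end of the fingers, on their centre line; the grasp point (between the pads) lies 19 mm behind it; z points along the fingers, y is the line along which they close (so a half turn about z gives the same grasp; the last joint's range is limited). The gripper opens to 88 mm and grips with 3 to 60 N. Pads are 19 mm wide; open, the fingers measure 130 mm over their backs; the gripper's body (78 mm by 193 mm) begins 47 mm behind the grasp point.
Start: joints at [-49.67, 20.546, 0.682, 0, -70.136, -16.507], TCP at [0.273, -0.617, 0.227] pointing down, gripper open.
Joint ranges: [-176.03, 176.03], [-82.01, 121.73], [-58.28, 71.71], [-173.87, 95.51], [-174.79, -0.11], [-173.66, 173.66]. Speed limits (degrees/s): [136.94, 136.94, 172.46, 180, 180, 180].

## Interface

Orientations are given as [roll, pitch, yaw] about the fixed x, y, z axes, in that order (R = Rz(yaw) Ry(pitch) Rx(roll)).
In Python, from plant import get_state, imaging, r, finder gives the robot as it stands.
- The arm moves only by the shell command python3 -m handwheel 'ROWS' [FORCE]. ROWS is JSON, a list of rows, each a list of 5 numbers: the closure, from 0 (fully open) to 1 (shut), then the shift along the world's x, y, z in cm, then the turn about the world's z in degrees. A call has 1 to 8 rows; each row is the pose to reach, as a shift and turn from the pose commanded when the call began; what a row does not reach only later rows make up. A row lasts 1/8 s, in which the tool goes at most 62.5 mm and 10.7 degrees, less where a joint would pass 70% of its speed; a pose out of reach is approached as far as the arm can. A call with a gripper value outside its range is refused whole. The fingers move at their own pace and stop on an object; FORCE is the grip in N (left out, the last holds). Time passes only in rows, so rows that repeat a pose let the fingers close. It gives the time, the measured TCP pose, the force, the opening and the grip force at its end, in the units of the state.
- get_state(): the state, without advancing time (a new reading comes with each control period).
- imaging.capture(name): name is "scene" or "top"; returns (picture, depth): 384x512x3 uint8, red, green, blue; 384x512 float32, m along the optical axis (not along the pixel's ray), 0 where there is no reading.
- imaging.get_calibration(name): a dict with "fx", "fy", "cx", "cy" (pixels), "rvec" (rotation vector, rad) and "tvec" (3), from world to camera coordinates, as OpenCV has them. Camera axes: x right, y down, z forward; pixel columns grow to the right and rows downward; lengths in m; the calibration is good to about 2 mm. A picture is of the moment at which its call begins. get_calibration takes no time and is no camera call.
- r.close_job(): hands the job in; it is judged then, once.
Trained networks look in the newest picture that a camera, given by its name, has taken for a name from the list of things; names that differ only in an ending like _2 or _b are one class to them, and where a whole thing is asked for, a point or a joint stands for the part that bears it (a point fixed in the world has none). Each returns a list of dicts, best first, with "p" (0 to 1); they miss things now and then, are a little off and sometimes report something else, mostly with a low value. They report only what shows in the picture. A call takes as long as a camera call. They do not tell look-alikes from the thing itself.
- finder.cut_out(camera, query): "region" (384x512 bool, what is visible of it) and "pixel" ([column, row] in pixels, amid what is visible of it).
The state is a dict: "time_s": time; "joints": joint angles; "qd": joint speeds; "joint_torque": joint torques, N m; "tcp_pos": TCP position; "eef_rot": TCP orientation; "contact_force": force on the tool from outside, world axes, zero at the start; "moment": the same for the moment, N m; "gripper_width": finger opening in m; "gripper_force": force on a finger pad.
Only numpy, scipy, OpenCV 4.12 (cv2) and the standard library are available. Lean on these libraries where they do the work, as an engineer would, in place of code of your own. Each camera call takes 0.05 s, during which the arm holds its last target. There are 200 camera calls.

## Task

Get the roller test track ready for its next run with the fingertips only, pinching and lifting nothing. Slowly push the steel roller along its bed and up the ramp, keeping the fingers behind it so that it never runs free on the slope, right over the sprung brass tongue to the rubber stop, so that the tongue springs up behind it and keeps it there. Then push the orange rider up the bed to its zero end at the foot of the ramp, and leave the things standing round the track where they are.

Things in the scene. Friction and masses are not known exactly. Their poses are not given: they have to be found in the camera images.
- track: Aluminium test track fixed to the worktop, 452 x 126 mm. Origin under its centre, on the worktop; x runs along the track, uphill, y across, z up. A flat white bed (top 20 mm above the worktop, x -210 to +25 mm) meets a ramp that climbs 8 degrees towards +x. Bed and ramp are 67 mm wide, centred on y = 0, between guides 7 to 8 mm high. The rider's rod, with 42 mm high end blocks, is at y = -57 mm.
- slope (a point): Foot of the ramp: middle of the line where bed meets ramp, on the surface, at (25, 0, 20) mm in the track's frame. Its x points up along the ramp surface, its z square off it. A roller at the stop has its centre 170 mm up the slope and 22 mm off it; let go, it rolls back about 4 mm and lies against the tongue's tip.
- stop (a point): Face of the rubber stop pads on the end wall at the top of the ramp, on the middle line at the height of the roller's centre (192 mm up the slope, 22 mm off it); axes as slope. The wall stands 38 mm above the ramp.
- tongue (a joint): Hinge (rad) of the sprung brass tongue, 15 mm wide, in the middle of the ramp from 107 mm up the slope to its free tip at 149 mm. 0 = sprung up, tip 7 mm above the ramp; 0.17 or more = pressed flush. The roller's weight presses it down as it rolls over; it springs up once the roller has passed. Fingertips must stay 9 mm off the ramp there. The small red release knob beside the ramp moves with it.
- roller: Plain ground-steel roller (bearing sleeve), 44 mm diameter, 64 mm long, about 0.5 kg, lying across the bed between ramp and rider and free to roll; smooth (friction about 0.3), it slips round against a fingertip as it is pushed. Origin at its centre (22 mm above the surface it lies on); its y axis is its own axle line, across the track.
- rider (a joint): Distance (m) of the rider from its zero end: 0 = home at the foot of the ramp (rigid end of travel), up to 0.205 = far down the bed. It slides on a rod with about 1 N of friction and stays where it is left.
- vane (a point): Point over the middle of the track on the rider's orange vane, half-way up it, 47 mm above the worktop. The vane is an upright plate across the track, 4 mm thick, from 29 to 65 mm above the worktop, reaching 15 mm past the track's middle line from the rod. With the rider home the point is at x = +19 mm in the track's frame. At the start at least 40 mm are free between vane and roller.
- spirit_level: Small grey spirit level, 18 x 100 x 24 mm, on the robot's side of the track; origin under its centre. Not to be disturbed.
- timer: White bench timer, 62 x 62 x 19 mm, on the robot's side of the track; origin under its centre. Not to be disturbed.
- tape_roll: Roll of yellow tape, 102 mm across, 24 mm high, lying flat beyond the track; origin under its centre. Not to be disturbed.
- white_case: White hinged case, 102 x 130 x 34 mm, beyond the track; origin under its centre. Not to be disturbed.
Not all that is in view belongs to the job. Leave any red look-alike of the roller alone.

How it is judged (in metres and radians):
On the way, in this order (a step that is already met when the one before it is completed fails the run):
1. the fingers push the roller up the ramp (x of roller in the frame of slope between 0.06 and 0.15 m and contact force between the fingers and roller above 0.1 N), for 0.1 s.
2. the roller lies at the top of the ramp with the tongue sprung up behind it (x of roller in the frame of slope above 0.161 m and z of roller in the frame of slope below 0.026 m and value of joint tongue below 0.04 rad), for 0.2 s.
3. the rider is home at the foot of the ramp (value of joint rider below 0.005 m), for 0.2 s.
At the end, for the whole second after the job is handed in: The roller lies square and at rest at the top of the ramp, its centre at least 161 mm up the slope (166 mm against the tongue, 170 mm at the stop), the tongue is sprung up behind it (within 0.04 rad), and the rider is within 5 mm of its zero end (all of step 2 and angle between the y axis of roller and the y axis of track, either way round below 0.08 rad and linear speed of roller below 0.02 m/s and value of joint rider below 0.005 m); the robot touches nothing.
It fails at once if the roller is lifted off bed or ramp (by more than 10 mm) ((x of roller in the frame of slope below 0 m and z of roller in the frame of track above 0.052 m) or (x of roller in the frame of slope above 0 m and z of roller in the frame of slope above 0.032 m)).
It fails at once if the roller runs free on the slope (faster than 0.2 m/s, no finger touching it) (x of roller in the frame of slope between 0.04 and 0.145 m and linear speed of roller above 0.2 m/s and contact force between the fingers and roller below 0.01 N).
It fails at once if a thing standing round the track is moved by more than 15 mm (distance of any of spirit_level, timer, tape_roll, white_case from where it was at the start of the episode above 0.015 m).
It also fails if it takes over 72 s, if anything falls off the work surface, if the arm or the gripper's body presses on something with over 40 N, if the wrist force passes 120 N, or if a joint passes its speed limit or range.

## Working session

There is one attempt and no reset: what is moved stays moved. The work goes in short steps, Python scripts to look and compute and a shell command to move; the robot and the scene stay as the last step left them, time stands still between calls to the robot, and variables do not carry over. Pictures are saved under pics/ and viewed, at most 10 in all, crops included, and the job is handed in when it is done.

```bash
ls; mkdir -p pics
cat > h.py <<'E'
import numpy as np, cv2
from plant import get_state, imaging, r, finder
def cloud(cam, d):
    c=imaging.get_calibration(cam); R=cv2.Rodrigues(np.array(c["rvec"],float))[0]; t=np.array(c["tvec"],float).ravel()
    v,u=np.mgrid[:384,:512]
    P=np.stack([(u-c["cx"])/c["fx"]*d,(v-c["cy"])/c["fy"]*d,d],-1)
    return (P-t)@R
E
python3 - <<'E'
from h import *
for cam in ("top","scene"):
    p,d=imaging.capture(cam); cv2.imwrite(f"pics/{cam}0.png",p[:,:,::-1]); np.savez(f"{cam}0.npz",p=p,d=d)
    W=cloud(cam,d)
    for q in ("track","roller","rider","vane","tongue","spirit_level","timer","tape_roll","white_case"):
        for o in finder.cut_out(cam,q)[:3]:
            m=o["region"]&(d>0)
            if m.sum()<5: continue
            w=W[m]; print(cam,q,round(o["p"],2),np.round(o["pixel"]),m.sum(),np.round(np.median(w,0),3),np.round(w.min(0),3),np.round(w.max(0),3))
print(get_state())
E
```

```text
pics
top track 0.8 [262. 212.] 7484 [ 0.545 -0.038  0.02 ] [ 0.456 -0.281 -0.008] [0.638 0.179 0.091]
top roller 0.92 [407. 203.] 434 [ 0.566 -0.414  0.039] [ 0.532 -0.451  0.002] [ 0.604 -0.382  0.049]
top rider 0.64 [285. 254.] 561 [ 0.432 -0.102  0.017] [ 0.4   -0.136 -0.01 ] [ 0.463 -0.068  0.025]
top vane 0.71 [331. 185.] 92 [ 0.614 -0.217  0.047] [ 0.557 -0.228  0.021] [ 0.63  -0.209  0.07 ]
top vane 0.41 [200. 162.] 1917 [0.673 0.129 0.033] [ 0.621  0.062 -0.004] [0.733 0.197 0.042]
top tongue 0.59 [209. 216.] 131 [0.52  0.098 0.038] [0.469 0.073 0.007] [0.532 0.116 0.049]
top spirit_level 0.72 [253. 251.] 237 [ 0.436 -0.011  0.017] [ 0.416 -0.058  0.01 ] [0.452 0.034 0.029]
top timer 0.93 [286. 254.] 525 [ 0.432 -0.103  0.017] [ 0.403 -0.132  0.007] [ 0.463 -0.071  0.025]
top timer 0.18 [284. 210.] 438 [ 0.547 -0.094  0.058] [ 0.514 -0.12   0.017] [ 0.584 -0.071  0.07 ]
top tape_roll 0.78 [301. 140.] 673 [ 0.701 -0.144  0.022] [ 0.651 -0.195 -0.006] [ 0.755 -0.094  0.03 ]
top white_case 0.76 [199. 162.] 1993 [0.673 0.131 0.033] [ 0.621  0.063 -0.006] [0.737 0.205 0.042]
scene
[... 881 characters left out ...]
01 0.09 ]
{'time_s': 1.0, 'joints': array([-4.96696655e+01,  2.05455013e+01,  6.79609202e-01,  5.37188401e-04,
       -7.01342858e+01, -1.65061149e+01]), 'qd': array([-0.08746742,  0.02278309, -0.10357667, -0.03782138, -0.07384292,
       -0.00623251]), 'joint_torque': array([-9.42882034e-04, -5.82389474e+01,  2.93309534e+01,  7.00272694e+00,
        1.25856127e-02,  9.22080545e-06]), 'tcp_pos': array([ 0.27261014, -0.61746772,  0.22655476]), 'eef_rot': array([ 1.79999973e+02, -5.34946363e-04, -1.56175598e+02]), 'contact_force': array([-0.87661459, -0.90966999, -0.35277319]), 'moment': array([ 0.02392351,  0.04617471, -0.01587832]), 'gripper_force': 0.0, 'gripper_width': 0.08774283985324445}
```

```bash
python3 - <<'E'
import cv2
a=cv2.imread("pics/top0.png"); cv2.imwrite("pics/top0c.png",cv2.resize(a[110:290,130:430],None,fx=2.6,fy=2.6,interpolation=cv2.INTER_CUBIC))
E
python3 - <<'E'
import sys; sys.path.insert(0,'.')
from h import *
z=np.load("top0.npz"); W=cloud("top",z["d"]); p=z["p"].astype(int)
# white bed region
m=(W[...,2]>.016)&(W[...,2]<.024)&(p.min(-1)>170)&(W[...,0]>.45)&(W[...,0]<.65)
o=finder.cut_out("top","track") 
for k in o[:1]:
    mm=k["region"]; w=W[mm]
    q=w[w[:,2]>.012][:,:2].astype(np.float32)
    print(cv2.minAreaRect(q))
print(m.sum(), cv2.minAreaRect(W[m][:,:2].astype(np.float32)))
E
```

```text
((0.5320082306861877, -0.05508969724178314), (0.15717357397079468, 0.44856584072113037), 8.247871398925781)
3539 ((0.5496014356613159, 0.12152519822120667), (1.0453097820281982, 0.19559845328330994), 89.6624984741211)
```

View pics/top0c.png

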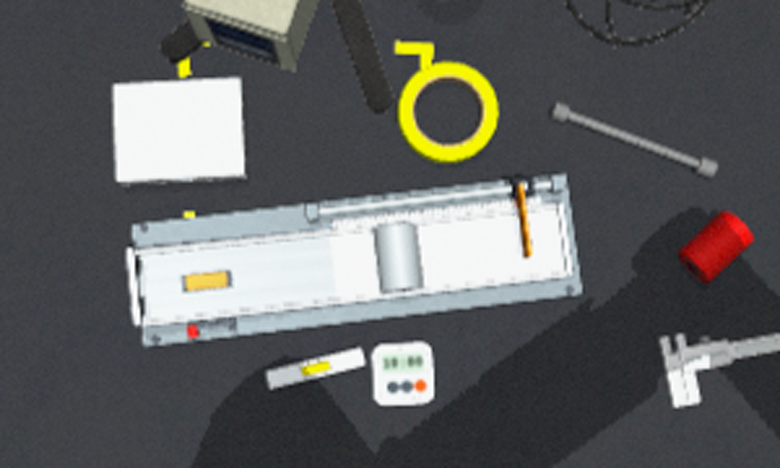

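View pics/scene0.png

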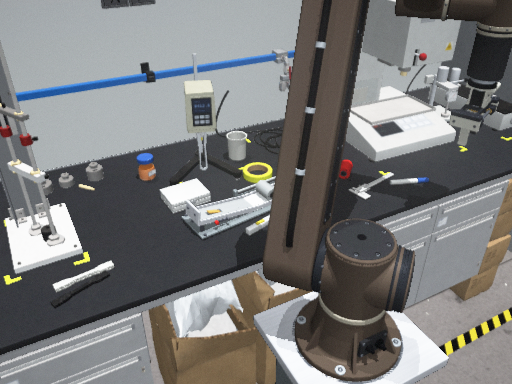

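The top view shows the track with its uphill end to the left (world +y). In the crop the tongue is at about (207,280), the roller at (398,257) and the vane at (525,220). The red look-alike is at (715,245), clear of the track. The scene view agrees with this.

```bash
cat > loc.py <<'E'
from h import *
from scipy.optimize import minimize
z=np.load("top0.npz"); d=z["d"]; W=cloud("top",d); p=z["p"].astype(np.uint8)
g=cv2.cvtColor(p,cv2.COLOR_RGB2GRAY)
n,l=cv2.connectedComponents(((g>95)&(d>0)).astype(np.uint8))
k=l[215,262] if l[215,262] else l[212,250]
m=l==k; w=W[m]; print("px",m.sum(),w.min(0),w.max(0))
w=w[(w[:,2]<.03)]
print(cv2.minAreaRect(w[:,:2].astype(np.float32)), np.histogram(w[:,2],bins=np.arange(-.01,.035,.005)))
# roller: points z>.045 near
mr=(np.hypot(W[...,0]-.545,W[...,1]+.09)<.06)&(W[...,2]>.057)
q=W[mr]; c=q.mean(0); print("roller top",c, cv2.minAreaRect(q[:,:2].astype(np.float32)), q[:,2].max())
# vane orange
h=cv2.cvtColor(p,cv2.COLOR_RGB2HSV)
mo=(h[...,0]>5)&(h[...,0]<22)&(h[...,1]>140)&(abs(W[...,1]+.217)<.05)&(W[...,0]>.5)&(W[...,0]<.68)
q=W[mo]; print("vane",len(q),np.c_[q.min(0),np.median(q,0),q.max(0)])
mt=(h[...,0]>10)&(h[...,0]<28)&(h[...,1]>90)&(abs(W[...,1]-.095)<.05)&(abs(W[...,0]-.52)<.05)
q=W[mt]; print("tongue",len(q),np.c_[q.min(0),np.median(q,0),q.max(0)],cv2.minAreaRect(q[:,:2].astype(np.float32)))
# bed/ramp height profile along y
for y in np.arange(-.27,.19,.03):
    s=m&(abs(W[...,1]-y)<.004); a=W[s]; print(round(y,2),np.round([a[:,0].min(),a[:,0].max(),np.median(a[:,2])],4))
E
python3 loc.py
```

```text
px 8082 [ 0.45581191 -0.28317853 -0.00817818] [0.64186067 0.18678863 0.09052094]
((0.5520517230033875, -0.046259015798568726), (0.13536818325519562, 0.46385008096694946), 7.767881870269775) (array([  13,   97,   87,  882, 1551, 1443, 1114,  610]), array([-0.01 , -0.005,  0.   ,  0.005,  0.01 ,  0.015,  0.02 ,  0.025,
        0.03 ]))
roller top [ 0.5481752  -0.09446452  0.0612117 ] ((0.5479212403297424, -0.0933968722820282), (0.06400767713785172, 0.03443378582596779), 5.89225435256958) 0.0695732965880603
vane 67 [[ 0.55286759  0.59046898  0.6249691 ]
 [-0.22272142 -0.21741746 -0.21276625]
 [ 0.0313389   0.05769705  0.06968514]]
tongue 89 [[0.51295365 0.52187156 0.53117782]
 [0.07671234 0.09712933 0.12219953]
 [0.00780417 0.03925242 0.04936681]] ((0.5228177905082703, 0.09929806739091873), (0.016702262684702873, 0.04466889798641205), 7.874707221984863)
-0.27 [0.5163 0.6408 0.0125]
-0.24 [0.5105 0.6375 0.0182]
-0.21 [0.5075 0.6304 0.0182]
-0.18 [0.5042 0.6319 0.0181]
-0.15 [0.4984 0.6289 0.0183]
-0.12 [0.4951 0.6229 0.0189]
-0.09 [0.4919 0.6195 0.0578]
-0.06 [0.4859 0.6167 0.0182]
-0.03 [0.4829 0.6102 0.0182]
0.0 [0.477  0.6072 0.0221]
0.03 [0.4739 0.6036 0.0253]
0.06 [0.4707 0.598  0.0303]
0.09 [0.4649 0.5942 0.0337]
0.12 [0.4618 0.5965 0.0369]
0.15 [0.4585 0.5872 0.0426]
0.18 [ 4.848e-01  5.810e-01 -5.000e-04]
```

```bash
python3 -m handwheel '[[0.71,5,8,0,10],[0.71,9,15,0,20],[0.71,13,22,0,30],[0.71,17,29,0,40],[0.71,21,35,0,50],[0.71,24,40,0,60],[0.71,27,44,0,68],[0.71,28.4,46.7,0,74]]' 20; python3 -m handwheel '[[0.71,0,0,0,0],[0.71,0,0,0,0]]'
```

```text
time_s: 2.05
tcp_pos: [0.5331, -0.1883, 0.227]
eef_rot: [-179.9, -0.0, -81.9]
contact_force: [1.3, -0.9, -0.0]
gripper_width: 0.0257
gripper_force: 0.0
time_s: 2.3
tcp_pos: [0.532, -0.1899, 0.2265]
eef_rot: [180.0, -0.0, -82.1]
contact_force: [-0.2, -0.4, -1.0]
gripper_width: 0.0254
gripper_force: 0.0
```

```bash
python3 -m handwheel '[[0.71,1.3,2,-3,0],[0.71,2.5,4,-6,0],[0.71,2.5,4,-10,0],[0.71,2.5,4,-13,0],[0.71,2.5,4,-13,0]]'
python3 - <<'E'
from h import *
p,d=imaging.capture("top"); cv2.imwrite("pics/t1.png",cv2.resize(p[130:290,170:370,::-1],None,fx=4,fy=3.7))
E
```

```text
time_s: 2.92
tcp_pos: [0.5548, -0.1516, 0.0946]
eef_rot: [179.7, 0.0, -82.3]
contact_force: [1.2, -0.3, -0.5]
gripper_width: 0.0256
gripper_force: 0.0
```

View pics/t1.png

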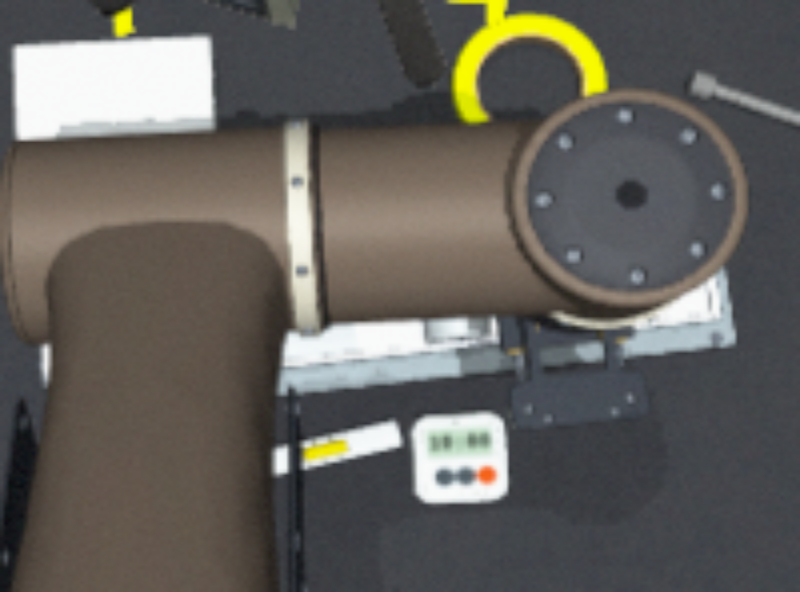

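```bash
python3 -m handwheel '[[0.71,0.2,0,-2,0],[0.71,0.2,0,-4,0],[0.71,0.2,0,-6,0],[0.71,0.2,0,-6,0]]' && python3 -m handwheel '[[0.71,-0.07,0.5,0,0],[0.71,-0.14,1,0,0],[0.71,-0.21,1.5,0,0],[0.71,-0.27,2,0,0],[0.71,-0.34,2.5,0,0],[0.71,-0.41,3,0,0],[0.71,-0.48,3.5,0,0],[0.71,-0.55,4,0,0]]'
```

```text
time_s: 3.48
tcp_pos: [0.559, -0.1509, 0.0371]
eef_rot: [180.0, -0.0, -82.2]
contact_force: [0.6, 0.2, 1.3]
gripper_width: 0.0256
gripper_force: 0.0
time_s: 4.47
tcp_pos: [0.5535, -0.1099, 0.0365]
eef_rot: [180.0, -0.0, -82.2]
contact_force: [0.2, -0.2, -0.6]
gripper_width: 0.0251
gripper_force: 0.1
```

```bash
python3 -m handwheel '[[0.71,-0.12,0.5,0,0],[0.71,-0.24,1,0,0],[0.71,-0.31,1.5,0,0],[0.71,-0.38,2,0,0],[0.71,-0.45,2.5,0,0],[0.71,-0.52,3,0,0],[0.71,-0.6,3.5,0,0],[0.71,-0.7,4,0,0]]'; python3 -m handwheel '[[0.71,-0.07,0.5,0,0],[0.71,-0.14,1,0,0],[0.71,-0.21,1.5,0,0],[0.71,-0.27,2,0,0],[0.71,-0.34,2.5,0,0],[0.71,-0.41,3,0.0,0],[0.71,-0.48,3.5,0.1,0],[0.71,-0.55,4,0.15,0]]'
python3 - <<'E'
from h import *
p,d=imaging.capture("scene"); cv2.imwrite("pics/s1.png",cv2.resize(p[150:250,160:310,::-1],None,fx=5,fy=5))
E
```

```text
time_s: 5.48
tcp_pos: [0.5466, -0.0699, 0.0366]
eef_rot: [180.0, -0.0, -82.2]
contact_force: [0.2, 0.1, 0.4]
gripper_width: 0.0253
gripper_force: 0.1
time_s: 6.48
tcp_pos: [0.5411, -0.0299, 0.0381]
eef_rot: [-180.0, -0.0, -82.2]
contact_force: [0.3, -2.3, 1.5]
gripper_width: 0.0255
gripper_force: 1.4
```

View pics/s1.png

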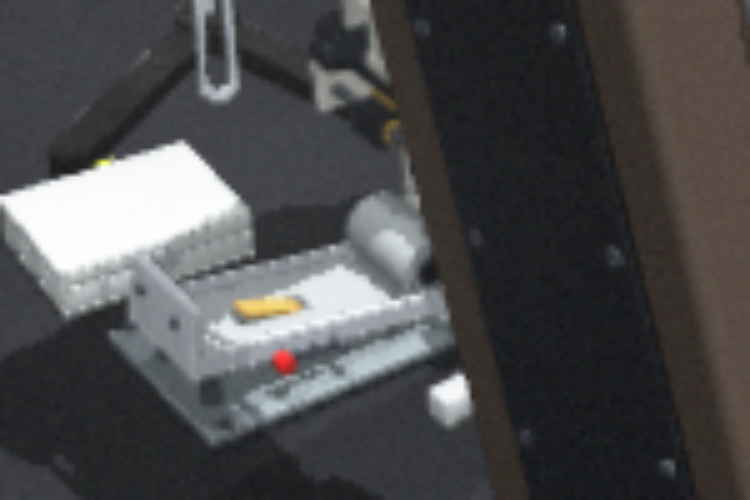

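The roller is on the ramp at (390,240) in the crop, square and against the fingers. I'll continue up the slope.

```bash
python3 -m handwheel '[[0.71,-0.07,0.5,0.07,0],[0.71,-0.14,1,0.14,0],[0.71,-0.21,1.5,0.21,0],[0.71,-0.27,2,0.28,0],[0.71,-0.34,2.5,0.35,0],[0.71,-0.41,3,0.42,0],[0.71,-0.48,3.5,0.49,0],[0.71,-0.55,4,0.56,0]]'; python3 -m handwheel '[[0.71,-0.07,0.5,0.07,0],[0.71,-0.14,1,0.14,0],[0.71,-0.21,1.5,0.21,0],[0.71,-0.27,2,0.28,0],[0.71,-0.34,2.5,0.35,0],[0.71,-0.41,3,0.42,0],[0.71,-0.48,3.5,0.49,0],[0.71,-0.55,4,0.56,0]]'
```

```text
time_s: 7.52
tcp_pos: [0.5355, 0.0101, 0.0437]
eef_rot: [180.0, 0.0, -82.2]
contact_force: [0.4, -2.4, 0.7]
gripper_width: 0.0257
gripper_force: 1.4
time_s: 8.52
tcp_pos: [0.5301, 0.0497, 0.0495]
eef_rot: [180.0, -0.0, -82.2]
contact_force: [0.7, -3.7, 3.0]
gripper_width: 0.0257
gripper_force: 2.3
```

```bash
python3 -m handwheel '[[0.71,-0.07,0.5,0.07,0],[0.71,-0.14,1,0.14,0],[0.71,-0.21,1.5,0.21,0],[0.71,-0.27,2,0.28,0],[0.71,-0.34,2.5,0.35,0],[0.71,-0.41,3,0.42,0],[0.71,-0.48,3.5,0.49,0],[0.71,-0.55,4,0.56,0]]'; python3 -m handwheel '[[0.71,-0.03,0.2,0.03,0],[0.71,-0.05,0.4,0.06,0],[0.71,-0.08,0.6,0.08,0],[0.71,-0.11,0.8,0.11,0],[0.71,-0.14,1,0.14,0]]'
python3 - <<'E'
from h import *
p,d=imaging.capture("scene"); cv2.imwrite("pics/s2.png",cv2.resize(p[160:250,170:290,::-1],None,fx=6,fy=6))
E
```

```text
time_s: 9.52
tcp_pos: [0.5246, 0.0904, 0.0548]
eef_rot: [-180.0, 0.0, -82.2]
contact_force: [0.6, -0.3, -0.7]
gripper_width: 0.0252
gripper_force: 0.2
time_s: 10.15
tcp_pos: [0.5232, 0.0996, 0.0563]
eef_rot: [180.0, -0.0, -82.2]
contact_force: [0.3, -2.5, 2.1]
gripper_width: 0.0254
gripper_force: 1.4
```

View pics/s2.png

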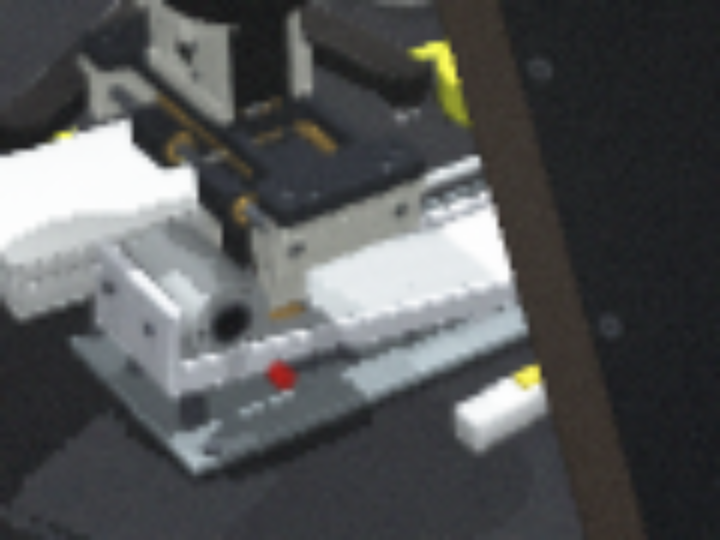

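The roller is at (190,270), close to the end wall, with the fingers behind it. Now the last few millimetres.

```bash
python3 -m handwheel '[[0.71,-0.02,0.15,0.02,0],[0.71,-0.04,0.3,0.04,0],[0.71,-0.06,0.45,0.06,0],[0.71,-0.07,0.5,0.07,0]]'; python3 -m handwheel '[[0.71,-0.02,0.1,0.01,0],[0.71,-0.03,0.2,0.03,0],[0.71,-0.03,0.2,0.03,0]]'
```

```text
time_s: 10.7
tcp_pos: [0.5227, 0.1025, 0.0568]
eef_rot: [179.9, -0.2, -82.2]
contact_force: [8.7, -17.8, -2.6]
gripper_width: 0.0248
gripper_force: 9.4
time_s: 11.08
tcp_pos: [0.5225, 0.1026, 0.0569]
eef_rot: [179.9, -0.3, -82.2]
contact_force: [13.7, -26.6, -4.7]
gripper_width: 0.0256
gripper_force: 13.7
```

```bash
python3 -m handwheel '[[0.71,0.02,-0.2,0,0],[0.71,0.05,-0.4,0,0],[0.71,0.08,-0.6,0,0],[0.71,0.11,-0.8,0.0,0],[0.71,0.14,-1,0,0],[0.71,0.2,-1.5,0,0],[0.71,0.34,-2.5,0.3,0],[0.71,0.55,-4,1,0]]'
python3 - <<'E'
from h import *
p,d=imaging.capture("scene"); cv2.imwrite("pics/s3.png",cv2.resize(p[160:250,170:290,::-1],None,fx=6,fy=6))
W=cloud("scene",d); m=(abs(W[...,1]-.138)<.05)&(abs(W[...,0]-.518)<.05)&(W[...,2]>.07)
q=W[m]; print(len(q),q.mean(0),q[:,2].max())
E
```

```text
time_s: 12.08
tcp_pos: [0.5277, 0.0661, 0.0675]
eef_rot: [180.0, -0.0, -82.1]
contact_force: [0.1, 0.9, -0.7]
gripper_width: 0.0255
gripper_force: 0.0
1569 [0.51081305 0.11066015 0.23353906] 0.46709864217773356
```

View pics/s3.png

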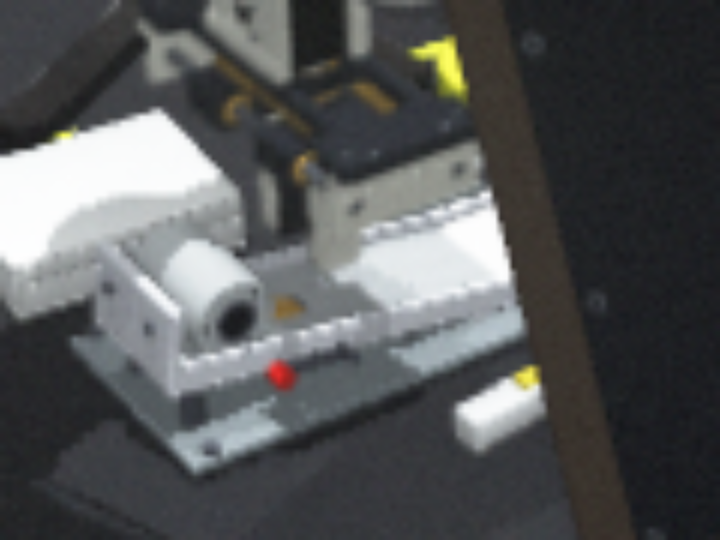

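```bash
python3 -m handwheel '[[0.71,0,0,3,0],[0.71,0.5,-2,5.5,0],[0.71,1,-7,5.5,0],[0.71,2,-13,5.5,0],[0.71,3,-19,5.5,0],[0.71,4,-25,5.5,0],[0.71,4.8,-31,5.5,0],[0.71,4.8,-31,5.5,0]]';python3 - <<'E'
from h import *
s,ds=imaging.capture("scene"); p,d=imaging.capture("top")
a=cv2.resize(p[175:245,150:350,::-1],None,fx=4,fy=4); b=cv2.resize(s[180:240,180:300,::-1],None,fx=5,fy=5)
o=np.zeros((580,800,3),np.uint8); o[:280]=a; o[280:580,:600]=b; cv2.imwrite("pics/c4.png",o)
W=cloud("top",d); m=(abs(W[...,1]-.13)<.06)&(abs(W[...,0]-.522)<.035)&(W[...,2]>.075)
q=W[m]; print(len(q),q.mean(0),q.max(0),q.min(0),cv2.minAreaRect(q[:,:2].astype(np.float32)))
h=cv2.cvtColor(p,cv2.COLOR_RGB2HSV)
mt=(h[...,0]>10)&(h[...,0]<28)&(h[...,1]>90)&(abs(W[...,1]-.095)<.05)&(abs(W[...,0]-.52)<.05)
q=W[mt]; print("tongue",len(q),q.min(0),q.max(0))
E
```

```text
time_s: 13.12
tcp_pos: [0.5751, -0.2479, 0.122]
eef_rot: [180.0, -0.0, -82.5]
contact_force: [-0.9, 0.5, -1.1]
gripper_width: 0.0257
gripper_force: 0.0
441 [0.51772166 0.13432164 0.08240969] [0.54925434 0.16842721 0.09193856] [0.48763837 0.1068312  0.07508541] ((0.5184346437454224, 0.13776849210262299), (0.061238858848810196, 0.06018925830721855), 1.6150321960449219)
tongue 72 [0.51585207 0.07658765 0.00925851] [0.53103063 0.1099031  0.04733762]
```

View pics/c4.png

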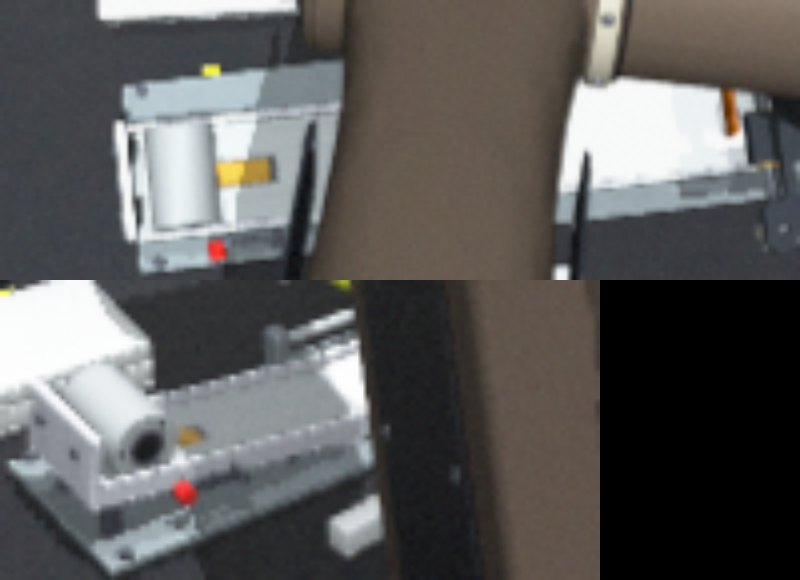

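The roller lies square at the top, (185,175), with the tongue up behind it at (245,170). The fingers are beyond the vane, which is at (730,110). Now down behind the vane and push.

```bash
python3 -m handwheel '[[0.71,0,0,-2.5,0],[0.71,0,0,-5,0],[0.71,0,0,-7.5,0],[0.71,0,0,-7.5,0]]'; python3 -m handwheel '[[0.71,-0.14,1,0,0],[0.71,-0.27,2,0,0],[0.71,-0.41,3,0,0],[0.71,-0.55,4,0,0],[0.71,-0.69,5,0,0],[0.71,-0.82,6,0,0],[0.71,-0.96,7,0,0],[0.71,-1.1,8,0,0]]'
```

```text
time_s: 13.72
tcp_pos: [0.5743, -0.2419, 0.0459]
eef_rot: [179.8, 0.1, -82.1]
contact_force: [-0.4, -0.2, 0.6]
gripper_width: 0.0253
gripper_force: 0.0
time_s: 14.72
tcp_pos: [0.5647, -0.1625, 0.0472]
eef_rot: [180.0, -0.0, -82.2]
contact_force: [1.0, -0.4, 0.3]
gripper_width: 0.0251
gripper_force: 0.6
```

```bash
python3 -m handwheel '[[0.71,-0.14,1,0,0],[0.71,-0.27,2,0,0],[0.71,-0.41,3,0,0],[0.71,-0.55,4,0,0],[0.71,-0.69,5,0,0],[0.71,-0.82,6,0,0],[0.71,-0.96,7,0,0],[0.71,-1.1,8,0,0]]'; python3 -m handwheel '[[0.71,-0.07,0.5,0,0],[0.71,-0.14,1,0,0],[0.71,-0.21,1.5,0,0],[0.71,-0.27,2,0,0],[0.71,-0.34,2.5,0,0],[0.71,-0.41,3,0,0]]';  python3 -m handwheel '[[0.71,-0.03,0.2,0,0],[0.71,-0.05,0.4,0,0],[0.71,-0.08,0.6,0,0]]'
```

```text
time_s: 15.72
tcp_pos: [0.5536, -0.0825, 0.0472]
eef_rot: [180.0, 0.0, -82.2]
contact_force: [0.8, -1.2, -0.3]
gripper_width: 0.0249
gripper_force: 0.6
time_s: 16.48
tcp_pos: [0.5495, -0.0529, 0.0472]
eef_rot: [180.0, -0.0, -82.2]
contact_force: [0.5, -0.9, 0.1]
gripper_width: 0.0252
gripper_force: 0.5
time_s: 16.85
tcp_pos: [0.5487, -0.0471, 0.0472]
eef_rot: [180.0, 0.0, -82.2]
contact_force: [0.3, -1.0, -0.0]
gripper_width: 0.0247
gripper_force: 0.4
```

```bash
python3 -m handwheel '[[0.71,-0.03,0.2,0,0],[0.71,-0.05,0.4,0,0]]';  python3 -m handwheel '[[0.71,-0.03,0.2,0,0],[0.71,-0.03,0.2,0,0]]'
```

```text
time_s: 17.1
tcp_pos: [0.5485, -0.0463, 0.0473]
eef_rot: [179.9, -0.2, -82.2]
contact_force: [8.4, -29.3, -5.8]
gripper_width: 0.0255
gripper_force: 15.4
time_s: 17.35
tcp_pos: [0.5484, -0.0462, 0.0474]
eef_rot: [179.9, -0.3, -82.2]
contact_force: [9.8, -33.5, -6.8]
gripper_width: 0.0251
gripper_force: 17.5
```

Rigid end reached. I'll back off, lift clear and check.

```bash
python3 -m handwheel '[[0.71,0.07,-0.5,0,0],[0.71,0.2,-1.5,0,0],[0.71,0.4,-3,1,0],[0.71,0.4,-3,4,0],[0.71,0.4,-3,9,0],[0.71,0.4,-8,12,0],[0.71,0.4,-14,12,0],[0.71,0.4,-20,12,0]]'; python3 -m handwheel '[[0.71,0,-6,0,0],[0.71,-2,-12,0,0],[0.71,-4,-18,0,0],[0.71,-4,-18,0,0],[0.71,-4,-18,0,0]]'
python3 - <<'E'
from h import *
s,ds=imaging.capture("scene"); p,d=imaging.capture("top")
a=cv2.resize(p[135:275,150:350,::-1],None,fx=4,fy=4); cv2.imwrite("pics/c5.png",a)
W=cloud("top",d)
for q in ("spirit_level","timer","tape_roll","white_case","vane"):
    for o in finder.cut_out("top",q)[:1]:
        print(q,o["pixel"],np.round(np.median(W[o["region"]&(d>0)],0),3))
E
```

```text
time_s: 18.35
tcp_pos: [0.5524, -0.243, 0.1691]
eef_rot: [-179.9, -0.0, -82.1]
contact_force: [2.0, 0.1, 0.6]
gripper_width: 0.0257
gripper_force: 0.0
time_s: 18.98
tcp_pos: [0.5116, -0.4218, 0.1676]
eef_rot: [-180.0, 0.0, -82.2]
contact_force: [1.0, -0.0, -0.8]
gripper_width: 0.0252
gripper_force: 0.0
spirit_level [252.4, 248.7] [ 0.437 -0.014  0.018]
timer [284.8, 254.7] [ 0.432 -0.102  0.017]
tape_roll [294.8, 160.6] [ 0.698 -0.145  0.021]
white_case [199.6, 163.3] [0.673 0.13  0.032]
vane [258.8, 192.5] [ 0.595 -0.032  0.044]
```

View pics/c5.png

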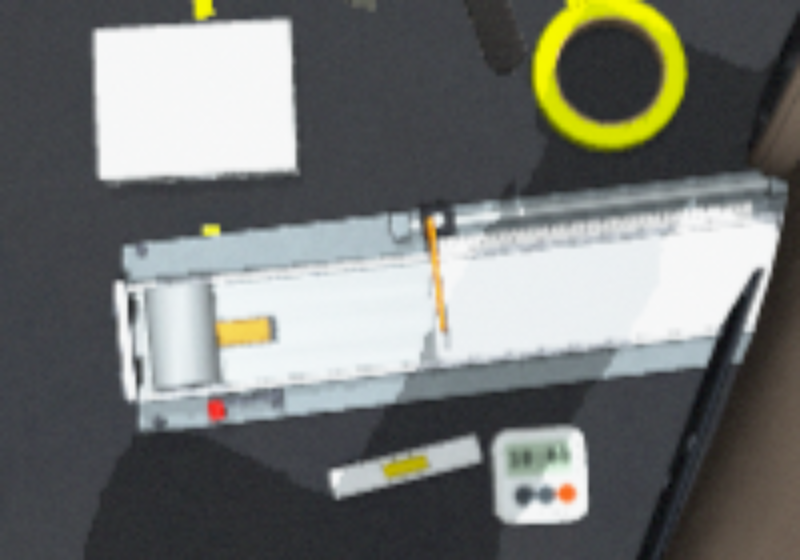

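Run:
```python
from h import *
p,d=imaging.capture("top"); W=cloud("top",d); h=cv2.cvtColor(p,cv2.COLOR_RGB2HSV)
u=np.array([-.1357,.9907]); c=np.array([.5435,-.051]); S=(W[...,:2]-c)@u; L=(W[...,:2]-c)@np.array([-.9907,-.1357])
m=(abs(S-186)<40)&(d>0)&(abs(S-.186)<.03)&(abs(L)<.028)&(W[...,2]>.079)
print("roller s",np.median(S[m]),S[m].min(),S[m].max())
mo=(h[...,0]>5)&(h[...,0]<22)&(h[...,1]>140)&(abs(S-.015)<.03)&(W[...,2]>.03)
print("vane s",np.median(S[mo]),np.percentile(S[mo],[10,90]),mo.sum())
mt=(h[...,0]>10)&(h[...,0]<28)&(h[...,1]>90)&(abs(S-.15)<.04)&(abs(L)<.02)
print("tongue s",S[mt].min(),S[mt].max())
# pixel prediction: vane top edge at home and end blocks
cal=imaging.get_calibration("top")
K=np.array([[cal["fx"],0,cal["cx"]],[0,cal["fy"],cal["cy"]],[0,0,1]])
v,uu=np.nonzero(mo); print("orange px col",np.percentile(uu,[0,50,100]),"row",v.min(),v.max())
for s0 in (.019,.014,.009):
  P=np.array([[*(c+u*s0+np.array([-.9907,-.1357])*l),z] for l,z in ((-.04,.065),(.015,.065),(.015,.029))])
  print(s0,cv2.projectPoints(P,np.array(cal["rvec"],float),np.array(cal["tvec"],float),K,None)[0].reshape(-1,2).round(1).tolist())
```

```text
return _methods._mean(a, axis=axis, dtype=dtype,
  ret = ret.dtype.type(ret / rcount)
Traceback (most recent call last):
ValueError: zero-size array to reduction operation minimum which has no identity
```

Run:
```python
from h import *
p,d=imaging.capture("top"); W=cloud("top",d); h=cv2.cvtColor(p,cv2.COLOR_RGB2HSV)
u=np.array([-.1357,.9907]); c=np.array([.5435,-.051]); S=(W[...,:2]-c)@u; L=(W[...,:2]-c)@np.array([-.9907,-.1357])
m=(abs(S-.186)<.03)&(d>0)&(abs(L)<.028)&(W[...,2]>.075)
print("roller s",np.median(S[m]),S[m].min(),S[m].max())
mo=(h[...,0]>5)&(h[...,0]<22)&(h[...,1]>140)&(abs(S-.015)<.03)&(W[...,2]>.03)
print("vane s",np.median(S[mo]),np.percentile(S[mo],[10,90]),mo.sum())
mt=(h[...,0]>10)&(h[...,0]<28)&(h[...,1]>90)&(abs(S-.15)<.04)&(abs(L)<.02)
print("tongue s",S[mt].min(),S[mt].max())
```

```text
roller s 0.18299717463865514 0.16070246355868126 0.2157840490517584
vane s 0.017086792410560683 [0.01585131 0.01996251] 31
tongue s 0.1290047633468107 0.16298969659920667
```

```bash
python3 -c "
from plant import r; print(r.close_job())"
```

```text
the job is handed in; nothing more can be done
None
```

The job is handed in, with no verdict returned: in the last pictures the roller lies square at the top of the ramp with the tongue up behind it, the rider was pushed to its rigid end, and the things round the track stand where they were.

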